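Funnel in the seed flask, seed tube tipped over it

TASK

First take the steel funnel from its wooden stand, set it fully home and upright in the neck of the white flask and let go of it. Then draw the aluminium seed tube out of its wooden holder and hold it over the funnel as if emptying it: open mouth centred just above the funnel, not touching it, the tube tipped mouth-down about 45 degrees. Finish still holding the tube there; do not knock the flask over or disturb the other things on the table.

Things in the scene. Friction and masses are not known exactly. Their poses are not given: they have to be found in the camera images.
- funnel_band (a point): Steel funnel, 72 mm tall, 90 g, starts upright with its collar on the stand's top. This point: on its axis, at half height of the upright round band at its top (outer diameter 56 mm, 16 mm high, 2 mm wall; grip here), 64 mm above the stem's tip, 8 mm below the rim. z = funnel axis, up.
- funnel_tip (a point): Lower end of the funnel's stem, on the axis; z up along the funnel. The stem tapers from 16 mm diameter under the collar to 12 mm at this tip; the flat collar (diameter 30 mm) has its underside 32 mm above the tip; above it a cone widens to the band.
- funnel_rim (a point): Centre of the funnel's open top, in the plane of the rim (opening 52 mm wide inside).
- stand: Fixed wooden block 70 x 70 mm, 50 mm high, with an upright hole of 24 mm diameter through its middle that holds the funnel's stem. Origin: centre of its underside, on the table; z up.
- jar: White glazed flask, loose, about 0.6 kg, 95 mm tall: belly 84 mm wide (lowest 56 mm), then a straight neck of 30 mm outer, 20 mm inner diameter, 40 mm deep. Origin: centre of its underside, on the table; z up. With the funnel home, its collar lies on the neck's rim and the stem's tip is 63 mm above this origin.
- jar_mouth (a point): Centre of the flask's neck opening, level with its rim (95 mm above the table).
- holder: Fixed dark wooden block, 90 deep (x), 70 wide (y), 104 mm high, on a base plate 120 x 100 x 8 mm. Origin: centre of its underside; z up. The front face, 45 mm from the origin towards its own -x and turned to the robot, has a level round bore, 29 mm wide, 80 mm deep, axis 74 mm above the table; the tube slides out along the block's -x.
- holder_mouth (a point): Centre of the bore's opening in the holder's front face. Axes as the holder's.
- tube_center (a point): Aluminium seed tube, round, 26 mm outer diameter, 160 mm long, about 100 g; one end open (mouth), the other closed. This point: its middle, on the axis. Own x points along the tube from mouth to closed end. It starts level, closed end about 80 mm deep in the holder, the mouth half standing out; centre of mass 10 to 15 mm from the middle towards the closed end.
- tube_mouth (a point): Centre of the tube's open end, on its axis, 80 mm from the middle.
- tube: The seed tube again; origin and axes as tube_center.
- funnel: The funnel again; origin at its stem's tip, z up.
- pot_stack: Bystander: stack of three nested black nursery pots, 102 mm wide, 141 mm tall. Origin: centre of its underside.
- tamper: Bystander: stainless tamper standing on its 54 mm foot, 88 mm tall. Origin: centre of its underside.
- bowl: Bystander: blue glazed bowl, 100 mm wide, 45 mm high. Origin: centre of its underside.
- chopstick0: Bystander: wooden chopstick 220 x 7 x 7 mm lying along its own x. Origin: middle of its underside.
- chopstick1: Bystander: the other chopstick, lying beside the first, same size.
- clay_pot: Bystander: clay pot, 74 mm wide, 60 mm high. Origin: centre of its underside.
- trowel: Bystander: small flat trowel lying along its own x, at the right.
There are look-alikes about, which are no part of the job. Leave any black or turquoise look-alike of the funnel alone.

How it is judged:
On the way, in this order (a step that is already met when the one before it is completed fails the run):
1. the funnel sits fully home and upright in the flask's neck, let go (z of funnel_tip in the frame of jar below 0.0665 m and horizontal distance between funnel_tip and jar_mouth below 0.007 m and angle between each of funnel_tip, jar's own z axis and vertical below 0.1 rad and contact force between funnel and the fingers below 0.1 N and linear speed of funnel below 0.02 m/s), for 0.2 s.
2. the tube is drawn fully out of its holder, in the gripper (distance between tube_mouth and holder_mouth above 0.155 m and contact force between tube and holder below 0.05 N and contact force between tube and the fingers above 0.5 N and height (world z) of tube_center above 0.05 m), for 0.1 s.
At the end, for the whole second after the job is handed in: Funnel home in the upright flask (3.5 mm, 0.1 rad), let go; the tube held still by the gripper alone, touching nothing else, mouth centre within 18 mm of the funnel axis and 5 to 70 mm above its rim, mouth end 30 to 65 degrees below level; other things within 25 mm of their places (z of funnel_tip in the frame of jar below 0.0665 m and horizontal distance between funnel_tip and jar_mouth below 0.007 m and angle between each of funnel_tip, jar's own z axis and vertical below 0.1 rad and contact force between funnel and the fingers below 0.1 N and contact force between tube and holder below 0.05 N and contact force between tube and funnel below 0.05 N and contact force between tube and jar below 0.05 N and contact force between tube and stand below 0.05 N and contact force between tube and pot_stack below 0.05 N and contact force between tube and tamper below 0.05 N and contact force between tube and bowl below 0.05 N and contact force between tube and chopstick0 below 0.05 N and contact force between tube and chopstick1 below 0.05 N and contact force between tube and clay_pot below 0.05 N and contact force between tube and trowel below 0.05 N and horizontal distance between tube_mouth and funnel_rim below 0.018 m and z of tube_mouth in the frame of funnel_rim between 0.005 and 0.07 m and angle between tube_center's own x axis and vertical between 0.436 and 1.047 rad and contact force between tube and the fingers above 0.5 N and linear speed of tube below 0.03 m/s); the arm keeps its last pose, push and grip.
It fails at once if the flask is knocked over (angle between jar's own z axis and vertical above 0.35 rad).
It fails at once if another thing on the table is moved by more than 25 mm (distance of any of pot_stack, tamper, bowl, chopstick0, chopstick1, clay_pot, trowel from where it was at the start of the episode above 0.025 m).
It also fails if it takes over 72 s, if anything falls off the work surface, if the arm or the gripper's body presses on something with over 40 N, if the wrist force passes 120 N, or if a joint passes its speed limit or range.

ROBOT

A 7-joint arm with a two-finger parallel gripper is mounted at the origin on the work surface. World frame = base frame: x ahead of the robot, y to its left, z up, the work surface at z = 0. Lengths are in m, angles in rad, forces in N, time in s.
With the tool pointing down it reaches from about 0.4 to 0.9 m from the base axis. Payload 5.5 kg.
Tool frame: the origin (TCP) lies midway between the tips of the shut fingers; the grasp point (between the pads) lies 19 mm behind it; z points along the fingers, y is the line along which they close (so a half turn about z gives the same grasp; the last joint's range is limited). The gripper opens to 92 mm and grips with 3 to 60 N. Pads are 19 mm wide; open, the fingers measure 130 mm over their backs; the gripper's body (75 mm by 190 mm) begins 47 mm behind the grasp point.
Start: joints at [1.456, 0.501, -0.427, 1.55, 0.221, 1.138, -0.21], TCP at [0.24, -0.604, 0.227] pointing down, gripper open.
Joint ranges: [-2.88, 2.88], [-0.31, 2.03], [-1.54, 1.56], [0.2, 2.42], [-1.41, 4.55], [0.19, 2.02], [-2.57, 2.57]. Speed limits (rad/s): [2.57, 2.57, 3.14, 3.14, 3.14, 3.14, 3.14].

INTERFACE

Orientations are given as a unit quaternion [w, x, y, z].
In Python, from rig import readout, grab_frame, hand_in, find_in, masks_of gives the robot as it stands.
- The arm moves only by the tool arm_command, never from a script. Its argument "deltas" is a list of rows, each a list of 5 numbers: the gripper command: -1 is shut, 1 is fully open, values between are in proportion, then the shift along the tool's x, y, z in m, then the turn about the tool's z in rad. In form: [[hand, tx, ty, tz, turn], ...]. A call has 1 to 20 rows; each row is the pose to reach, as a shift and turn from the pose commanded when the call began, along the tool's axes at that moment; what a row does not reach only later rows make up. A row lasts 1/8 s, in which the tool goes at most 62.5 mm and 10.7 degrees, less where a joint would pass 70% of its speed; a pose out of reach is approached as far as the arm can. A call with a gripper value outside its range is refused whole. The fingers move at their own pace and stop on an object; "force" is the grip in N (left out, the last holds). Time passes only in rows, so rows that repeat a pose let the fingers close. It gives the time, the measured TCP pose, the force, the opening and the grip force at its end, in the units of the state.
- readout.state(): the state, without advancing time (a new reading comes with each control period).
- grab_frame(name): name is "side" or "top"; returns a dict with "image" (420x560x3 uint8, blue, green, red), "depth" (420x560 float32, m along the optical axis (not along the pixel's ray), 0 where there is no reading), "mtx" (3x3 intrinsics, pixels), "R" (3x3) and "t" (3): a world point X has camera coordinates R X + t. Camera axes: x right, y down, z forward; pixel columns grow to the right and rows downward; lengths in m; the calibration is good to about 2 mm. A picture is of the moment at which its call begins.
- hand_in(): hands the job in; it is judged then, once.
Trained networks look in a picture, given as the dict that the camera call returned (one of the last four; its "shot" number tells which), for a name from the list of things; names that differ only in an ending like _2 or _b are one class to them, and where a whole thing is asked for, a point or a joint stands for the part that bears it (a point fixed in the world has none). Each returns a list of dicts, best first, with "confidence" (0 to 1); they miss things now and then, are a little off and sometimes report something else, mostly with a low value. They report only what shows in the picture. A call takes as long as a camera call. They do not tell look-alikes from the thing itself.
- find_in(picture, thing): "location" ([column, row] as shares, 0 to 1, of the picture: columns of its width, rows of its height, amid what is visible of it).
- masks_of(picture, thing): "pixels" (420x560 bool, what is visible of it) and "location" ([column, row] as shares, 0 to 1, of the picture: columns of its width, rows of its height, amid what is visible of it).
The state is a dict: "time": time; "qpos": joint angles; "qd": joint speeds; "joint_efforts": joint torques, N m; "tcp_pos": TCP position; "tcp_rot": TCP orientation; "ft_force": force on the tool from outside, world axes, zero at the start; "wrist_torque": the same for the moment, N m; "gripper_width": finger opening in m; "grip_force": force on a finger pad.
Only numpy, scipy, OpenCV 4.12 (cv2) and the standard library are available. Lean on these libraries where they do the work, as an engineer would, in place of code of your own. Each camera call takes 0.05 s, during which the arm holds its last target. There are 200 camera calls.

## Working session

There is one attempt and no reset: what is moved stays moved. The work goes in short steps, Python scripts to look and compute and a tool call to move; the robot and the scene stay as the last step left them, time stands still between calls to the robot, and variables do not carry over. Pictures are saved under pics/ and viewed, at most 10 in all, crops included, and the job is handed in when it is done.

Besides the shell and the picture viewer there is one more tool, called as name(argument=value, ...), one argument or row to a line, values as JSON. arm_command: Moves the arm, as the interface text tells. Its arguments: {"type":"object","properties":{"deltas":{"type":"array"},"force":{"type":"number"}},"required":["deltas"]}

```bash
mkdir -p pics; ls; cat > h.py <<'E'
import numpy as np, cv2
from rig import readout, grab_frame, hand_in, find_in, masks_of
def cloud(p):
    d=p["depth"];K=p["mtx"];v,u=np.mgrid[:420,:560]
    c=np.stack([(u-K[0,2])/K[0,0]*d,(v-K[1,2])/K[1,1]*d,d],-1)
    return (c-p["t"])@p["R"]
E
python3 - <<'E'
from h import *
s=readout.state();print(s)
for n in("side","top"):
    p=grab_frame(n);cv2.imwrite(f"pics/{n}0.png",p["image"]);X=cloud(p)
    print(n,"cam",np.round(-p["R"].T@p["t"],3))
    for t in("funnel","jar","tube","holder","stand","pot_stack","tamper","bowl","chopstick0","clay_pot","trowel"):
        for m in masks_of(p,t)[:3]:
            q=X[m["pixels"]&(p["depth"]>0)]
            if len(q): print(t,round(m["confidence"],2),np.round(np.array(m["location"])*[560,420]),len(q),*[np.round(np.percentile(q,k,axis=0),3) for k in(3,50,97)])
E
```

```text
pics
{'time': 0.0, 'qpos': array([ 1.45619392,  0.5018162 , -0.42681678,  1.55146261,  0.22080086,
        1.13830556, -0.21028499]), 'qd': array([-7.69115192e-05,  2.44584778e-04, -1.64853984e-03,  8.22250901e-04,
       -2.99460522e-04, -7.98226953e-04,  2.36319002e-03]), 'joint_efforts': array([-2.83478776e-04, -5.66588187e+01, -5.81631660e+00, -2.79116786e+01,
       -6.85038976e-02,  3.05426843e-02,  2.20726820e-04]), 'tcp_pos': array([ 0.23948261, -0.60351292,  0.22569522]), 'tcp_rot': array([-9.54526888e-04,  9.82201765e-01,  1.87826408e-01, -1.48715816e-04]), 'ft_force': array([ 0.14192135,  0.52677459, -1.20594853]), 'wrist_torque': array([-0.00194709,  0.0188208 , -0.00823781]), 'grip_force': 0.0, 'gripper_width': 0.09168476679673275}
side cam [0.128 1.145 0.8  ]
funnel 0.88 [271. 232.] 390 [0.508 0.089 0.012] [0.533 0.118 0.06 ] [0.558 0.145 0.074]
funnel 0.75 [317. 191.] 333 [ 0.46  -0.182  0.003] [ 0.485 -0.095  0.062] [ 0.511 -0.069  0.075]
funnel 0.6 [301. 204.] 351 [ 0.468 -0.022  0.051] [0.494 0.007 0.08 ] [0.52  0.037 0.092]
jar 0.68 [324. 171.] 651 [ 0.473 -0.317  
[... 2412 characters left out ...]
69  0.007 0.019] [0.726 0.05  0.046]
tamper 0.21 [301. 221.] 390 [ 0.467 -0.014  0.048] [0.495 0.011 0.065] [0.518 0.036 0.091]
bowl 0.76 [302. 157.] 984 [ 0.641 -0.035  0.001] [0.69  0.007 0.019] [0.726 0.05  0.046]
chopstick0 0.72 [227. 270.] 138 [ 0.299  0.188 -0.001] [0.366 0.198 0.006] [0.473 0.206 0.012]
clay_pot 0.73 [406. 218.] 735 [ 0.475 -0.311  0.027] [ 0.506 -0.27   0.045] [ 0.545 -0.238  0.094]
clay_pot 0.72 [350. 154.] 567 [ 0.649 -0.156 -0.   ] [ 0.691 -0.128  0.041] [ 0.713 -0.092  0.062]
clay_pot 0.59 [299. 158.] 950 [ 0.645 -0.033  0.001] [0.69  0.008 0.018] [0.726 0.05  0.046]
trowel 0.86 [431. 256.] 1229 [ 0.376 -0.544 -0.004] [ 0.424 -0.359  0.004] [ 0.476 -0.296  0.021]
```

```bash
python3 - <<'E'
import cv2,numpy as np
a=cv2.imread("pics/side0.png")[140:380,150:430];b=cv2.imread("pics/top0.png")[120:340,80:480]
cv2.imwrite("pics/c0.png",cv2.resize(a,None,fx=2.4,fy=2.4,interpolation=2)); cv2.imwrite("pics/c1.png",cv2.resize(b,None,fx=2,fy=2,interpolation=2))
E
```

```text
(no output)
```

View pics/c0.png

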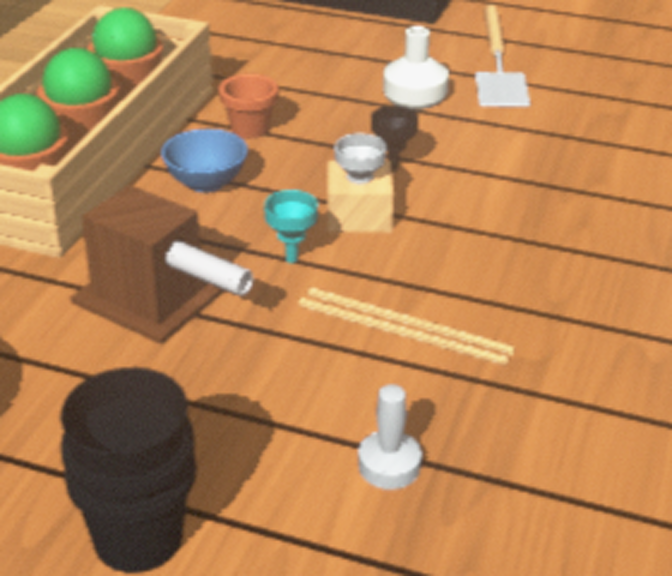

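View pics/c1.png

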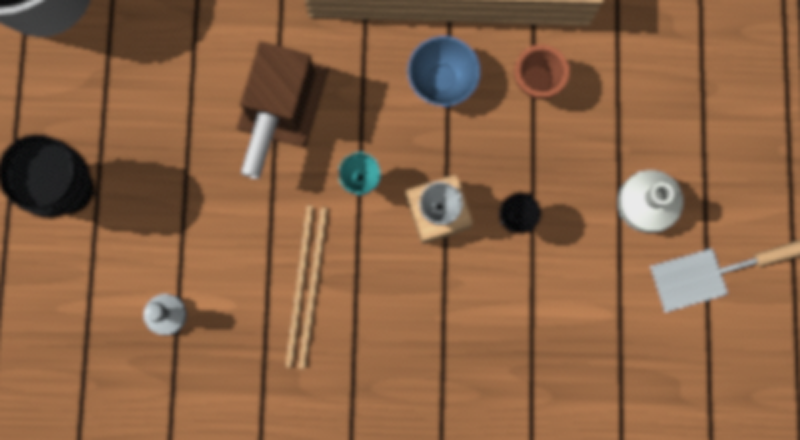

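The side crop shows the steel funnel on its stand at (360,160), the flask at (415,70) and the tube in its holder at (210,265). The turquoise funnel (290,215) and the black one (395,125) are the look-alikes to leave alone. Next I'll fit the positions more precisely.

```bash
cat >> h.py <<'E'
from scipy.optimize import least_squares
def circ(q,r):   # fixed-radius circle on outer hull of xy points (dense resampling)
    h=cv2.convexHull(q[:,:2].astype(np.float32))[:,0]
    f=lambda c:np.hypot(*(h-c).T)-r
    s=least_squares(f,q[:,:2].mean(0),loss="soft_l1",f_scale=.002)
    return np.round(s.x,4),round(float(np.sqrt(np.mean(s.fun**2))),4),len(h)
def near(X,p,c,r,z0,z1):
    m=(p["depth"]>0)&(np.hypot(X[...,0]-c[0],X[...,1]-c[1])<r)&(X[...,2]>z0)&(X[...,2]<z1)
    return X[m]
E
python3 - <<'E'
from h import *
for n in("side","top"):
    p=grab_frame(n);X=cloud(p)
    q=near(X,p,(.492,.009),.04,.080,.10);print(n,"band",circ(q,.028),len(q),np.percentile(q[:,2],98))
    q=near(X,p,(.508,-.27),.06,.075,.105);print("neck",circ(q,.015),len(q),np.percentile(q[:,2],98))
    q=near(X,p,(.508,-.27),.06,.012,.06);print("belly",circ(q,.042),len(q))
    q=near(X,p,(.562,.254),.055,.072,.095); q=q[(q[:,0]<.59)]
    d=np.linalg.svd(q[:,:2]-q[:,:2].mean(0))[2][0];d*=np.sign(d[0]);s=(q[:,:2]-q[:,:2].mean(0))@d
    w=(q[:,:2]-q[:,:2].mean(0))@[-d[1],d[0]]
    print("tube",d,np.degrees(np.arctan2(d[1],d[0])),"mid",q[:,:2].mean(0),"mouth",q[:,:2].mean(0)+d*s.min(),"w",w.min(),w.max(),"ztop",np.percentile(q[:,2],95))
    q=near(X,p,(.64,.24),.08,.1,.115);r=cv2.minAreaRect((q[:,:2]*1000).astype(np.float32));print("holder top",r)
E
```

```text
side band (array([0.4933, 0.0096]), 0.0025, 25) 172 0.09304210142524547
neck (array([ 0.5126, -0.276 ]), 0.0022, 13) 91 0.09943817983587405
belly (array([ 0.511 , -0.2737]), 0.0019, 20) 445
tube [ 0.9819335  -0.18922632] -10.907636385699567 mid [0.55650537 0.25730497] mouth [0.52542996 0.26329345] w -0.016328736563943475 0.009752088582864516 ztop 0.087947732527089
holder top ((648.6831665039062, 229.15902709960938), (76.3221664428711, 95.62303161621094), 77.37934112548828)
top band (array([0.4922, 0.0106]), 0.0005, 22) 66 0.09327978622449169
neck (array([ 0.5119, -0.2773]), 0.0005, 19) 91 0.0997164076774046
belly (array([ 0.5112, -0.277 ]), 0.0007, 36) 671
tube [ 0.96665545 -0.25608055] -14.837621972887687 mid [0.55710052 0.25099912] mouth [0.52402321 0.25976176] w -0.012111553888010329 0.014462433508770994 ztop 0.08756852681253202
holder top ((647.3935546875, 230.1672821044922), (70.87116241455078, 90.35961151123047), 76.23230743408203)
```

arm_command(
  deltas=[
    [1,0.46,-0.478,0.05,0],
    [1,0.461,-0.478,0.05,0],
    [1,0.461,-0.478,0.05,0],
    [1,0.461,-0.478,0.05,0],
    [1,0.461,-0.478,0.05,0],
    [1,0.461,-0.478,0.05,0],
    [1,0.461,-0.478,0.05,0],
    [1,0.461,-0.478,0.05,0],
    [1,0.461,-0.478,0.05,0],
    [1,0.461,-0.478,0.05,0],
    [1,0.461,-0.478,0.05,0],
    [1,0.461,-0.478,0.05,0],
    [1,0.461,-0.478,0.05,0],
    [1,0.461,-0.478,0.05,0],
    [1,0.461,-0.478,0.05,0],
  ],
)

```text
time: 3.18
tcp_pos: [0.4918, 0.0088, 0.1768]
tcp_rot: [0.0, 0.982, 0.187, -0.0]
ft_force: [-0.5, 0.4, 0.3]
gripper_width: 0.0915
grip_force: 0.0
```

arm_command(
  deltas=[
    [1,0.001,-0.0015,0.05,0],
    [1,0.001,-0.0015,0.09,0],
    [1,0.001,-0.0015,0.111,0],
    [1,0.001,-0.0015,0.111,0],
    [1,0.001,-0.0015,0.111,0],
    [-1,0.001,-0.0015,0.111,0],
    [-1,0.001,-0.0015,0.111,0],
    [-1,0.001,-0.0015,0.111,0],
    [-1,0.001,-0.0015,0.111,0],
    [-1,0.001,-0.0015,0.111,0],
    [-1,0.001,-0.0015,0.111,0],
  ],
  force=20,
)

```text
time: 4.55
tcp_pos: [0.4926, 0.0118, 0.066]
tcp_rot: [0.0, 0.982, 0.188, 0.0]
ft_force: [-1.6, -2.1, 3.8]
gripper_width: 0.0561
grip_force: 20.0
```

arm_command(
  deltas=[
    [-1,0,0,-0.02,0],
    [-1,0,0,-0.05,0],
    [-1,0,0,-0.09,0],
    [-1,0,0,-0.13,0],
    [-1,0,0,-0.13,0],
    [-1,0,0,-0.13,0],
  ],
)

```text
time: 5.3
tcp_pos: [0.4916, 0.0117, 0.195]
tcp_rot: [0.0, 0.982, 0.188, -0.001]
ft_force: [-0.1, -0.6, -0.8]
gripper_width: 0.0559
grip_force: 20.0
```

```bash
python3 - <<'E'
from h import *
s=readout.state();print(s["tcp_pos"],s["gripper_width"])
for n in("top","side"):
    p=grab_frame(n);X=cloud(p);cv2.imwrite(f"pics/{n}1.png",cv2.resize(p["image"][120:300,200:400] if n=="side" else p["image"][150:300,250:370],None,fx=4 if n=="top" else 3,fy=4 if n=="top" else 3))
    for m in masks_of(p,"funnel")[:4]:
        q=X[m["pixels"]&(p["depth"]>0)]
        print(n,m["confidence"],*[np.round(np.percentile(q,k,axis=0),3) for k in(3,50,97)])
E
```

```text
[0.49160702 0.01171144 0.19498259] 0.05593761492142738
top 0.6 [0.506 0.1   0.032] [0.542 0.126 0.049] [0.558 0.143 0.072]
side 0.86 [ 0.461 -0.125  0.014] [ 0.486 -0.093  0.061] [ 0.51  -0.07   0.074]
side 0.81 [0.508 0.089 0.011] [0.534 0.115 0.061] [0.559 0.145 0.074]
side 0.65 [ 0.465 -0.01   0.156] [0.495 0.02  0.205] [0.516 0.04  0.219]
side 0.26 [0.525 0.191 0.013] [0.565 0.254 0.081] [0.609 0.268 0.088]
```

View pics/side1.png

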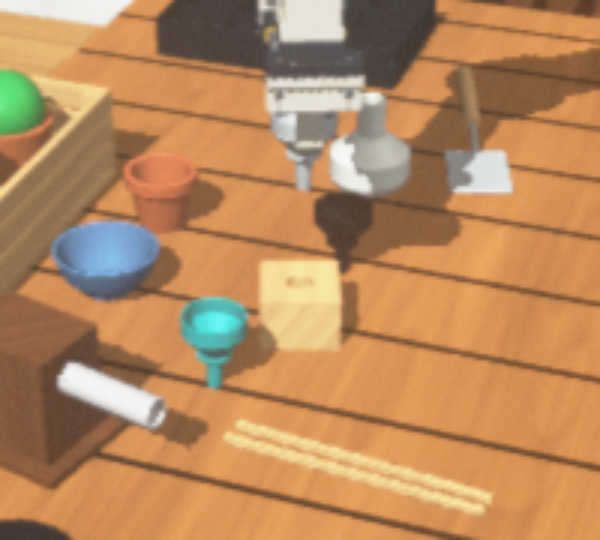

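arm_command(
  deltas=[
    [-1,-0.008,0.025,0,0],
    [-1,-0.02,0.065,0,0],
    [-1,-0.034,0.11,0,0],
    [-1,-0.05,0.16,0,0],
    [-1,-0.065,0.21,0,0],
    [-1,-0.08,0.25,0,0],
    [-1,-0.087,0.27,0,0],
    [-1,-0.087,0.2755,0,0],
    [-1,-0.087,0.2755,0,0],
    [-1,-0.087,0.2755,0,0],
    [-1,-0.087,0.2755,0,0],
  ],
)

```text
time: 6.88
tcp_pos: [0.5134, -0.2747, 0.196]
tcp_rot: [-0.0, 0.982, 0.189, 0.0]
ft_force: [-0.7, 0.1, -0.6]
gripper_width: 0.0561
grip_force: 20.0
```

```bash
python3 - <<'E'
from h import *
s=readout.state();print(s["tcp_pos"],s["gripper_width"])
for n in("side","top"):
    p=grab_frame(n);X=cloud(p)
    # steel stem/band points
    for z0,z1 in((.142,.172),(.2,.225),(.012,.06),(.075,.105)):
        q=near(X,p,(.512,-.277),.055,z0,z1)
        if len(q)>5: print(n,z0,len(q),circ(q,.007 if z0==.142 else .028 if z0==.2 else .042 if z0==.012 else .015),np.round(q.min(0),4),np.round(q.max(0),4))
E
```

```text
[ 0.51342033 -0.27472048  0.19595101] 0.056108518339679274
side 0.142 27 (array([ 0.5147, -0.2747]), 0.0019, 8) [ 0.5073 -0.2833  0.1507] [ 0.5233 -0.2672  0.1719]
side 0.2 160 (array([ 0.5124, -0.2729]), 0.0084, 18) [ 0.4851 -0.3041  0.2001] [ 0.5396 -0.2256  0.2249]
side 0.012 448 (array([ 0.5117, -0.2744]), 0.0014, 16) [ 0.4699 -0.3075  0.0121] [ 0.5546 -0.2331  0.0596]
side 0.075 90 (array([ 0.5126, -0.2769]), 0.0022, 12) [ 0.4978 -0.2961  0.075 ] [ 0.5261 -0.2607  0.1005]
top 0.012 213 (array([ 0.5119, -0.2772]), 0.0009, 24) [ 0.4699 -0.3144  0.0122] [ 0.5296 -0.2358  0.0496]
```

arm_command(
  deltas=[
    [-1,-0.002,0.0015,0,0],
    [-1,-0.002,0.0015,0.015,0],
    [-1,-0.002,0.0015,0.03,0],
    [-1,-0.002,0.0015,0.042,0],
    [-1,-0.002,0.0015,0.054,0],
    [-1,-0.002,0.0015,0.062,0],
    [-1,-0.002,0.0015,0.07,0],
    [-1,-0.002,0.0015,0.077,0],
    [-1,-0.002,0.0015,0.081,0],
    [-1,-0.002,0.0015,0.081,0],
    [-1,-0.002,0.0015,0.081,0],
  ],
)

```text
time: 8.35
tcp_pos: [0.5121, -0.2784, 0.1151]
tcp_rot: [0.0, 0.982, 0.188, 0.0]
ft_force: [0.3, 0.6, -0.2]
gripper_width: 0.0562
grip_force: 20.0
```

arm_command(
  deltas=[
    [-1,0.0008,-0.0013,0.002,0],
    [-1,0.0008,-0.0013,0.004,0],
    [-1,0.0008,-0.0013,0.005,0],
    [-1,0.0008,-0.0013,0.0055,0],
    [-1,0.0008,-0.0013,0.0055,0],
  ],
)

```text
time: 8.98
tcp_pos: [0.5126, -0.2767, 0.1109]
tcp_rot: [0.001, 0.982, 0.188, 0.0]
ft_force: [-3.1, 2.1, 11.4]
gripper_width: 0.0562
grip_force: 20.0
```

arm_command(
  deltas=[
    [0.3,0,0,-0.001,0],
    [1,0,0,-0.001,0],
    [1,0,0,-0.001,0],
    [1,0,0,-0.001,0],
    [1,0,0,-0.03,0],
    [1,0,0,-0.07,0],
    [1,0,0,-0.12,0],
    [1,0,0,-0.12,0],
  ],
)

```text
time: 9.98
tcp_pos: [0.515, -0.2777, 0.2336]
tcp_rot: [0.003, 0.982, 0.188, 0.003]
ft_force: [0.4, 0.2, 0.1]
gripper_width: 0.0918
grip_force: 0.0
```

```bash
python3 - <<'E'
from h import *
s=readout.state();print(s["tcp_pos"],s["gripper_width"])
p=grab_frame("side");X=cloud(p)
for z0,r in((.122,.028),(.012,.042)):
    q=near(X,p,(.512,-.277),.05,z0,.145 if z0>.1 else .06);print(circ(q,r),np.round(np.percentile(q[:,2],[50,90,97]),4))
cv2.imwrite("pics/side2.png",cv2.resize(p["image"][90:240,240:400],None,fx=4,fy=4))
E
```

```text
[ 0.51497168 -0.27770176  0.2336073 ] 0.09178905550963559
(array([ 0.5124, -0.2776]), 0.0025, 19) [0.1308 0.1377 0.1389]
(array([ 0.512 , -0.2733]), 0.0019, 21) [0.0398 0.0537 0.0571]
```

View pics/side2.png

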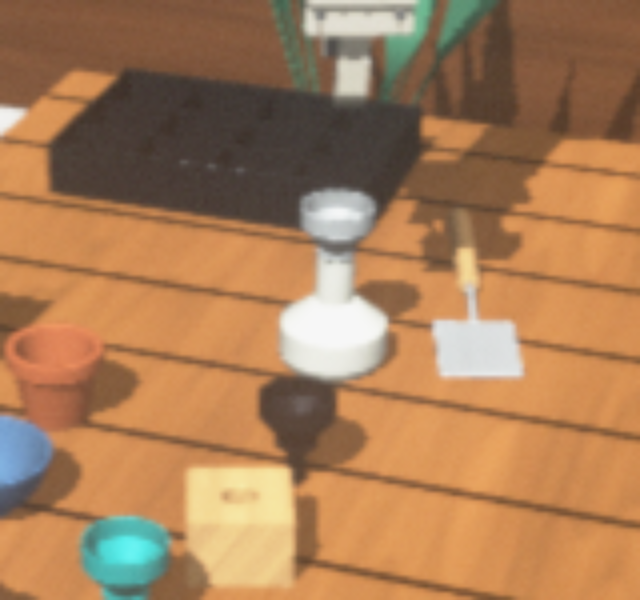

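arm_command(
  deltas=[
    [1,0.2535,-0.4635,0,0.618],
    [1,0.2535,-0.4635,0,0.618],
    [1,0.2535,-0.4635,0,0.618],
    [1,0.2535,-0.4635,0,0.618],
    [1,0.2535,-0.4635,0.03,0.618],
    [1,0.2535,-0.4635,0.03,0.618],
    [1,0.2535,-0.4635,0.03,0.618],
    [1,0.2535,-0.4635,0.03,0.618],
    [1,0.2535,-0.4635,0.03,0.618],
    [1,0.2535,-0.4635,0.03,0.618],
    [1,0.2535,-0.4635,0.03,0.618],
    [1,0.2535,-0.4635,0.03,0.618],
    [1,0.2535,-0.4635,0.03,0.618],
  ],
)

```text
time: 11.65
tcp_pos: [0.5771, 0.2458, 0.1992]
tcp_rot: [0.0, 0.993, -0.121, 0.0]
ft_force: [0.4, -0.2, 0.2]
gripper_width: 0.0923
grip_force: 0.0
```

```bash
python3 - <<'E'
from h import *
from scipy.spatial.transform import Rotation as R
s=readout.state();q=s["tcp_rot"];M=R.from_quat([*q[1:],q[0]]).as_matrix();print(s["tcp_pos"],M,np.degrees(np.arctan2(M[1,0],M[0,0])))
print("shift", M.T@(np.array([.5794,.2469,.061])-s["tcp_pos"]))
E
```

```text
[0.57714903 0.24576224 0.19924536] [[ 9.70734804e-01 -2.40153887e-01  2.24325700e-04]
 [-2.40153690e-01 -9.70734642e-01 -6.78395331e-04]
 [ 3.80680004e-04  6.04669314e-04 -9.99999745e-01]] -13.89561248905981
shift [ 0.00185923 -0.00172863  0.13824506]
```

arm_command(
  deltas=[
    [1,0.002,-0.0015,0.04,0],
    [1,0.002,-0.0015,0.09,0],
    [1,0.002,-0.0015,0.125,0],
    [1,0.002,-0.0015,0.138,0],
    [1,0.002,-0.0015,0.138,0],
    [1,0.002,-0.0015,0.138,0],
    [-1,0.002,-0.0015,0.138,0],
    [-1,0.002,-0.0015,0.138,0],
    [-1,0.002,-0.0015,0.138,0],
    [-1,0.002,-0.0015,0.138,0],
    [-1,0.002,-0.0015,0.138,0],
    [-1,0.002,-0.0015,0.138,0],
    [-1,0.002,-0.0015,0.138,0],
    [-1,0.002,-0.0015,0.138,0],
  ],
  force=40,
)

```text
time: 13.4
tcp_pos: [0.5789, 0.2484, 0.0612]
tcp_rot: [0.0, 0.993, -0.12, -0.0]
ft_force: [0.2, -0.2, 0.1]
gripper_width: 0.0245
grip_force: 40.0
```

arm_command(
  deltas=[
    [-1,-0.005,0,0,0],
    [-1,-0.015,0,0,0],
    [-1,-0.025,0,0,0],
    [-1,-0.04,0,0,0],
    [-1,-0.055,0,0,0],
    [-1,-0.07,0,0,0],
    [-1,-0.085,0,0,0],
    [-1,-0.095,0,0,0],
    [-1,-0.1,0,0,0],
    [-1,-0.1,0,0,0],
  ],
)

```text
time: 14.65
tcp_pos: [0.4817, 0.2724, 0.0613]
tcp_rot: [0.0, 0.993, -0.12, 0.0]
ft_force: [1.0, -0.3, -1.1]
gripper_width: 0.0242
grip_force: 40.0
```

```bash
cat >> h.py <<'E'
def tube(n="side",save=None,d=np.array([.971,-.24])):
    s=readout.state();p=grab_frame(n);X=cloud(p);T=s["tcp_pos"]
    print(T,s["gripper_width"],s["grip_force"],s["ft_force"])
    for m in masks_of(p,"tube")[:3]:
        q=X[m["pixels"]&(p["depth"]>0)]
        a=(q[:,:2]-T[:2])@d; ok=(np.abs((q[:,:2]-T[:2])@[-d[1],d[0]])<.03)&(np.abs(a)<.2)&(np.abs(q[:,2]-T[2])<.2)
        if ok.sum()<20: continue
        q=q[ok];a=a[ok];o=np.argsort(a)
        print(m["confidence"],len(q),"mouth-end along",np.percentile(a,[1,99]))
        for k in np.array_split(o,8): print(np.round([a[k].mean(),q[k,2].max(),np.median(q[k,2]),q[k,2].min()],4))
    if save: cv2.imwrite(save,cv2.resize(p["image"][140:340,150:400],None,fx=3,fy=3))
E
python3 -c "
from h import *
tube('side','pics/t1.png')"
```

```text
[0.4817455  0.27240035 0.06129266] 0.024246397470565288 39.99957952648401 [ 1.0087781  -0.25936881 -1.08289801]
0.64 275 mouth-end along [-0.05450863 -0.00600149]
[-0.0528  0.0872  0.0745  0.0623]
[-0.0492  0.0879  0.0753  0.0603]
[-0.0448  0.0884  0.0775  0.0637]
[-0.0381  0.0889  0.0826  0.068 ]
[-0.0306  0.0881  0.0831  0.0628]
[-0.0233  0.0877  0.0822  0.065 ]
[-0.0163  0.0904  0.0826  0.0667]
[-0.0096  0.0889  0.0827  0.0653]
```

View pics/t1.png

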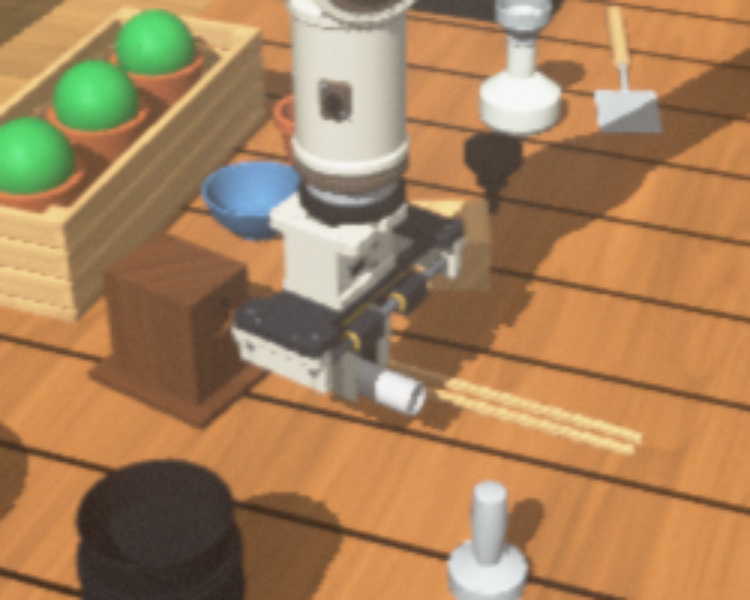

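arm_command(
  deltas=[
    [-1,0,0,-0.02,0],
    [-1,0,0,-0.04,0],
    [-1,0,0,-0.055,0],
    [-1,0,0,-0.055,0],
    [-1,0.01,0,-0.055,0],
    [-1,0.025,0,-0.055,0],
    [-1,0.04,0,-0.055,0],
    [-1,0.05,0,-0.055,0],
    [-1,0.055,0,-0.055,0],
    [-1,0.055,0,-0.055,0],
    [-1,0.055,0,-0.055,0],
  ],
)

```text
time: 16.12
tcp_pos: [0.5347, 0.2595, 0.1162]
tcp_rot: [-0.0, 0.993, -0.119, -0.0]
ft_force: [-0.3, 0.1, -0.6]
gripper_width: 0.0243
grip_force: 40.0
```

arm_command(
  deltas=[
    [-1,0,0,0.008,0],
    [-1,0,0,0.016,0],
    [-1,0,0,0.022,0],
    [-1,0,0,0.028,0],
    [-1,0,0,0.028,0],
  ],
  force=20,
)

```text
time: 16.75
tcp_pos: [0.5349, 0.2594, 0.0877]
tcp_rot: [0.0, 0.993, -0.12, -0.0]
ft_force: [-1.6, 0.3, 0.7]
gripper_width: 0.0249
grip_force: 20.0
```

```bash
python3 -c "
from h import *
tube('side','pics/t2.png')"
```

```text
[0.53488264 0.25935836 0.08765619] 0.024910007701538943 20.000207719858736 [-1.62848629  0.32957414  0.70478658]
0.56 274 mouth-end along [-0.05526974 -0.00270611]
[-0.0524  0.1045  0.0966  0.0783]
[-0.0482  0.1042  0.0889  0.0767]
[-0.0432  0.1057  0.0997  0.0767]
[-0.0358  0.1082  0.1013  0.0866]
[-0.0296  0.1113  0.1029  0.0886]
[-0.0226  0.1103  0.1024  0.0837]
[-0.0157  0.1122  0.1067  0.0935]
[-0.0077  0.1141  0.109   0.092 ]
```

arm_command(
  deltas=[
    [-1,0,0,0.006,0],
    [-1,0,0,0.012,0],
    [-1,0,0,0.018,0],
    [-1,0,0,0.024,0],
    [-1,0,0,0.028,0],
    [-1,0,0,0.031,0],
    [-1,0,0,0.031,0],
  ],
)

```text
time: 17.73
tcp_pos: [0.5348, 0.2592, 0.0569]
tcp_rot: [0.0, 0.993, -0.12, -0.0]
ft_force: [-0.4, 0.7, 1.2]
gripper_width: 0.0246
grip_force: 20.0
```

```bash
python3 -c "
from h import *
tube('side','pics/t3.png')"
```

```text
[0.53480088 0.25924827 0.05686582] 0.02456473013482682 20.000038779107854 [-0.40272747  0.69576027  1.1548143 ]
0.91 342 mouth-end along [-0.05040877  0.08839826]
[-0.0459  0.0601  0.0517  0.0431]
[-0.0383  0.0632  0.0559  0.0369]
[-0.0315  0.0689  0.0603  0.037 ]
[-0.0243  0.0718  0.0647  0.0496]
[-0.0169  0.0791  0.0696  0.0524]
[3.500e-03 1.316e-01 7.820e-02 1.000e-04]
[0.0725 0.1384 0.1311 0.1208]
[0.0828 0.1431 0.1324 0.1038]
```

View pics/t3.png

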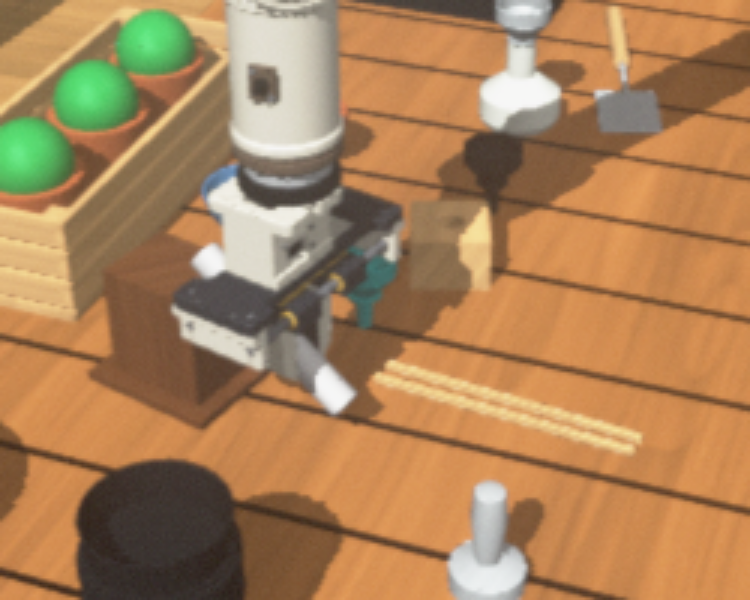

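arm_command(
  deltas=[
    [-1,0,0,0.002,0],
    [-1,0,0,0.004,0],
    [-1,0,0,0.004,0],
  ],
)

```text
time: 18.2
tcp_pos: [0.5354, 0.2592, 0.0532]
tcp_rot: [-0.0, 0.993, -0.12, 0.0]
ft_force: [-0.5, 0.7, 1.4]
gripper_width: 0.0248
grip_force: 20.0
```

arm_command(
  deltas=[
    [-1,0,0,0,0],
    [-1,0,0,0,0],
    [-1,0,0,-0.02,0],
    [-1,0,0,-0.05,0],
    [-1,0,0,-0.1,0],
    [-1,0,0,-0.14,0],
    [-1,0,0,-0.17,0],
    [-1,0,0,-0.17,0],
    [-1,0,0,-0.17,0],
  ],
  force=45,
)

```text
time: 19.32
tcp_pos: [0.5346, 0.2588, 0.2229]
tcp_rot: [0.0, 0.993, -0.12, -0.0]
ft_force: [-0.4, 0.6, -1.1]
gripper_width: 0.0247
grip_force: 45.0
```

```bash
python3 -c "
from h import *
tube('side')"
```

```text
[0.53462704 0.25875628 0.22287389] 0.024706126223712987 44.99956650193781 [-0.42301828  0.5515707  -1.1170413 ]
0.89 343 mouth-end along [-0.04962195  0.08194853]
[-0.045   0.2224  0.2153  0.2024]
[-0.0388  0.226   0.2163  0.1962]
[-0.0339  0.2309  0.222   0.196 ]
[-0.0279  0.2344  0.2269  0.2023]
[-0.0216  0.2397  0.2319  0.2101]
[-0.015   0.2446  0.2376  0.2155]
[-0.0034  0.3041  0.243   0.2185]
[0.0769 0.3075 0.3022 0.2957]
```

arm_command(
  deltas=[
    [-1,0.006,0.02,0,0],
    [-1,0.017,0.06,0,0],
    [-1,0.029,0.1,0,0],
    [-1,0.043,0.15,0,0],
    [-1,0.057,0.2,0,0],
    [-1,0.072,0.25,0,0],
    [-1,0.086,0.3,0,0],
    [-1,0.1,0.35,0,0],
    [-1,0.115,0.4,0,0],
    [-1,0.13,0.45,0,0],
    [-1,0.141,0.49,0,0],
    [-1,0.147,0.512,0,0],
    [-1,0.15,0.523,0,0],
    [-1,0.1505,0.526,0,0],
    [-1,0.1505,0.526,0,0],
    [-1,0.1505,0.526,0,0],
    [-1,0.1505,0.526,0,0],
  ],
)

```text
time: 21.55
tcp_pos: [0.5567, -0.2865, 0.2234]
tcp_rot: [-0.0, 0.993, -0.119, 0.0]
ft_force: [0.3, 0.3, -1.7]
gripper_width: 0.0244
grip_force: 45.0
```

```bash
python3 - <<'E'
from h import *
tube('side')
for n in("side","top"):
    p=grab_frame(n);X=cloud(p)
    q=near(X,p,(.512,-.277),.05,.122,.145)
    if len(q)>10: print(n,"band",circ(q,.028))
    q=near(X,p,(.512,-.277),.06,.012,.06);print("belly",circ(q,.042))
    q=near(X,p,(.512,-.28),.045,.17,.25);q=q[q[:,0]<.52]
    if len(q): print("mouth-ish",np.round(np.percentile(q,[2,50,98],axis=0),3))
    cv2.imwrite(f"pics/{n}3.png",cv2.resize(p["image"][90:240,230:400] if n=="side" else p["image"][130:300,330:500],None,fx=3.5,fy=3.5))
E
```

```text
[ 0.55666573 -0.28647058  0.22341873] 0.02439855941084131 44.999530487693846 [ 0.28468804  0.32222258 -1.68551539]
0.57 105 mouth-end along [-0.04746737 -0.0117785 ]
[-0.0458  0.2215  0.2169  0.2072]
[-0.0405  0.2284  0.22    0.2058]
[-0.0366  0.2289  0.2172  0.2025]
[-0.0325  0.2315  0.2228  0.2156]
[-0.0281  0.2373  0.2267  0.2102]
[-0.0235  0.2362  0.2277  0.219 ]
[-0.0191  0.2408  0.2347  0.2161]
[-0.0147  0.2425  0.2364  0.2197]
0.35 237 mouth-end along [-0.07315105 -0.01828084]
[-0.0707  0.1399  0.1295  0.1178]
[-0.0625  0.1373  0.124   0.0988]
[-0.0556  0.1384  0.1255  0.1004]
[-0.0494  0.1403  0.1248  0.0957]
[-0.0425  0.1371  0.1233  0.0977]
[-0.036   0.1382  0.1237  0.0999]
[-0.0285  0.1394  0.1263  0.1144]
[-0.0214  0.1408  0.1306  0.1179]
side band (array([ 0.5125, -0.2774]), 0.0027, 19)
belly (array([ 0.5113, -0.2735]), 0.0017, 18)
mouth-ish [[ 0.507 -0.292  0.2  ]
 [ 0.515 -0.275  0.216]
 [ 0.52  -0.263  0.225]]
top band (array([ 0.5115, -0.2753]), 0.0004, 22)
belly (array([ 0.5114, -0.2769]), 0.0006, 24)
mouth-ish [[ 0.506 -0.289  0.207]
 [ 0.514 -0.276  0.216]
 [ 0.519 -0.265  0.224]]
```

View pics/side3.png

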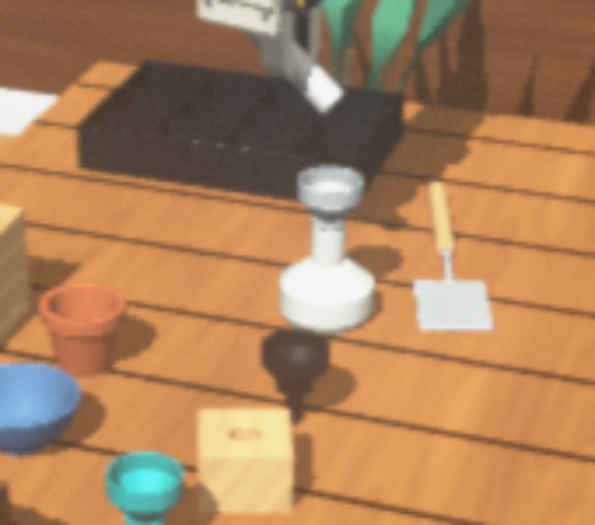

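View pics/top3.png

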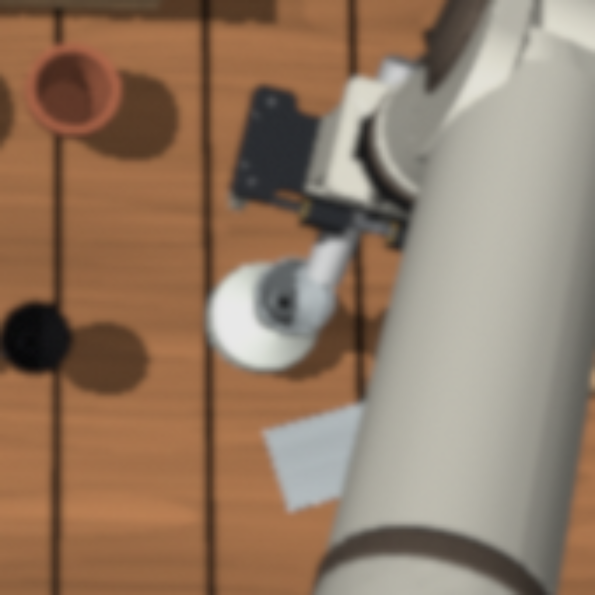

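arm_command(
  deltas=[
    [-1,-0.004,0,0.006,0],
    [-1,-0.004,0,0.014,0],
    [-1,-0.004,0,0.022,0],
    [-1,-0.004,0,0.03,0],
    [-1,-0.004,0,0.035,0],
    [-1,-0.004,0,0.037,0],
    [-1,-0.004,0,0.037,0],
    [-1,-0.004,0,0.037,0],
    [-1,-0.004,0,0.037,0],
  ],
)

```text
time: 22.88
tcp_pos: [0.5526, -0.2867, 0.1866]
tcp_rot: [0.0, 0.993, -0.12, 0.0]
ft_force: [0.5, -0.3, -2.4]
gripper_width: 0.0244
grip_force: 45.0
```

```bash
python3 - <<'E'
from h import *
tube('side')
for n in("side","top"):
    p=grab_frame(n);X=cloud(p)
    q=near(X,p,(.512,-.277),.05,.115,.143);print(n,"band",circ(q,.028))
    q=near(X,p,(.512,-.28),.045,.146,.22);q=q[q[:,0]<.52];print("mouth-ish",np.round(np.percentile(q,[2,50,98],axis=0),3))
E
```

```text
[ 0.55264111 -0.2866611   0.18657373] 0.02438106940630675 44.999430337920785 [ 0.48378371 -0.32104547 -2.39071459]
0.63 136 mouth-end along [-0.04879768 -0.00678369]
[-0.0464  0.1865  0.1787  0.1714]
[-0.041   0.191   0.1803  0.1637]
[-0.036   0.192   0.1825  0.1728]
[-0.031   0.1959  0.1875  0.1684]
[-0.026   0.1984  0.1919  0.1743]
[-0.0207  0.2049  0.1979  0.1762]
[-0.0155  0.2077  0.2006  0.1778]
[-0.0077  0.2176  0.2071  0.1804]
side band (array([ 0.512 , -0.2773]), 0.0045, 20)
mouth-ish [[ 0.503 -0.294  0.164]
 [ 0.513 -0.273  0.181]
 [ 0.519 -0.264  0.19 ]]
top band (array([ 0.5117, -0.2758]), 0.0004, 25)
mouth-ish [[ 0.502 -0.289  0.169]
 [ 0.512 -0.275  0.181]
 [ 0.52  -0.265  0.191]]
```

```bash
python3 -c "
from rig import hand_in
print(hand_in())"
```

```text
the job is handed in; nothing more can be done
None
```

I handed the job in at about 23 s, with the funnel seated upright in the flask and let go; the system gave no verdict. The tube is held over it tipped about 36° mouth-down, by camera measurement, with its mouth about 35 mm above the rim and within a few millimetres of the funnel axis.

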